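Return two flat chisels to their own slots

TASK

The narrow flat chisel is standing in the wide chisel's stand: move it to its own narrow-slotted stand, then take the wide flat chisel out of the honing stand (the one with two dark leather strips) and slide it into the wide-slotted stand that is now free. Lower each blade gently into its slot until the shoulder rests on the wood, not dropping it, and leave both chisels standing there. The edges are freshly honed, so never let a chisel touch the bench top, and leave the mallet, carved panel and tin where they are.

Things in the scene. Friction and masses are not known exactly. Their poses are not given: they have to be found in the camera images.
- narrow_chisel: Stands blade down in the wide stand. Origin: underside centre of its 24 x 24 x 6 steel shoulder, which rests on the stand top when home. z up the handle, y along blade width. Blade below origin: 14 wide, 5 thick (x), 50 long, last 10 thinned to 2.5 x 12. Brown wooden handle 22 (x) by 24 (y), flat-sided, 6 to 101 above origin. About 110 g; a half turn about z is the same.
- wide_chisel: Stands blade down in the honing stand. Origin: underside centre of its 24 x 24 x 6 steel shoulder, which rests on the stand top when home. z up the handle, y along blade width. Blade below origin: 38 wide, 5 thick (x), 50 long, last 10 thinned to 2.5 x 36. Brown wooden handle 26 (x) by 30 (y), flat-sided, 6 to 101 above origin. About 180 g; a half turn about z is the same.
- narrow_stand_hole0 (a point): Middle of the slot mouth in the top of a fixed pale wooden block 80 (x) by 90 (y) by 65 high. Slot 19 long (y), 9 wide (x), vertical, right through; axes as the block's, z up. The narrow chisel's own stand, empty at the start; plain top.
- wide_stand_hole0 (a point): Middle of the slot mouth in the top of a fixed pale wooden block 80 (x) by 90 (y) by 65 high. Slot 43 long (y), 9 wide (x), vertical, right through; axes as the block's, z up. The wide chisel's own stand, holding the narrow chisel at the start; plain top.
- honing_stand_hole0 (a point): Middle of the slot mouth in the top of a fixed pale wooden block 80 (x) by 90 (y) by 65 high. Slot 43 long (y), 9 wide (x), vertical, right through; axes as the block's, z up. The honing stand, holding the wide chisel at the start; two dark leather strips 20 wide, under 2 thick, on top, one each side of the slot.
- mallet: Bystander: wooden mallet lying on the bench, square head 120 x 75 x 60 high, handle 190 long; origin under the middle of its head, handle along own +y. Loose.
- panel: Bystander: pale carved wooden panel 130 (x) by 200 (y), 31 high, lying flat; origin at the centre of its underside. Loose.
- wax_tin: Bystander: round metal tin, 64 across, 50 high; origin at the centre of its underside. Loose.
- table: The plank workbench; its top is at z = 0.
Not all that is in view belongs to the job. Leave any purple look-alike of the narrow_chisel alone.

How it is judged:
On the way, in this order (a step that is already met when the one before it is completed fails the run):
1. the narrow chisel is fully home in the narrow stand (horizontal distance between narrow_chisel and narrow_stand_hole0 below 0.006 m and z of narrow_chisel in the frame of narrow_stand_hole0 between -0.003 and 0.003 m and angle between narrow_chisel's own z axis and vertical below 0.08 rad), for 0.2 s.
2. the wide chisel is fully home in the wide stand (horizontal distance between wide_chisel and wide_stand_hole0 below 0.006 m and z of wide_chisel in the frame of wide_stand_hole0 between -0.003 and 0.003 m and angle between wide_chisel's own z axis and vertical below 0.08 rad), for 0.2 s.
At the end, for the whole second after the job is handed in: The narrow chisel stands in the narrow stand's slot and the wide chisel in the wide stand's slot: each upright within 0.08 rad, its origin within 6 mm sideways of the slot mouth's middle and within 3 mm of its height (shoulder resting on the wood), both at rest (all of step 1 and all of step 2 and linear speed of each of narrow_chisel, wide_chisel below 0.02 m/s); the robot touches nothing.
It fails at once if a chisel touches the bench top (contact force between any of narrow_chisel, wide_chisel and table above 0.3 N).
It fails at once if a chisel is dropped into its slot (over 0.4 m/s with the blade in the slot) ((horizontal distance between narrow_chisel and narrow_stand_hole0 below 0.01 m and z of narrow_chisel in the frame of narrow_stand_hole0 below 0.05 m and linear speed of narrow_chisel above 0.4 m/s) or (horizontal distance between wide_chisel and wide_stand_hole0 below 0.01 m and z of wide_chisel in the frame of wide_stand_hole0 below 0.05 m and linear speed of wide_chisel above 0.4 m/s)).
It fails at once if the mallet, panel or tin is moved more than 15 mm (distance of any of mallet, panel, wax_tin from where it was at the start of the episode above 0.015 m).
It also fails if it takes over 72 s, if anything falls off the work surface, if the arm or the gripper's body presses on something with over 40 N, if the wrist force passes 120 N, or if a joint passes its speed limit or range.

ROBOT

A 6-joint arm with a two-finger parallel gripper is mounted at the origin on the work surface. World frame = base frame: x ahead of the robot, y to its left, z up, the work surface at z = 0. Lengths are in m, angles in rad, forces in N, time in s.
With the tool pointing down it reaches from about 0.35 to 0.975 m from the base axis. Payload 7.1 kg.
Tool frame: the origin (TCP) lies midway between the tips of the shut fingers; the grasp point (between the pads) lies 19 mm behind it; z points along the fingers, y is the line along which they close (so a half turn about z gives the same grasp; the last joint's range is limited). The gripper opens to 88 mm and grips with 3 to 60 N. Pads are 20 mm wide; open, the fingers measure 115 mm over their backs; the gripper's body (75 mm by 178 mm) begins 61 mm behind the grasp point.
Start: joints at [1.198, 0.423, 1.63, -0, 1.089, -0.019], TCP at [0.217, 0.586, 0.223] pointing down, gripper open.
Joint ranges: [-3, 3], [-0.9, 2.11], [0.09, 2.58], [-1.31, 4.45], [0.11, 2.69], [-2.54, 2.54]. Speed limits (rad/s): [2.39, 2.39, 3.01, 3.14, 3.14, 3.14].

INTERFACE

Orientations are given as a unit quaternion [w, x, y, z].
In Python, from rig import r, imaging gives the robot as it stands.
- The arm moves only by the tool arm_command, never from a script. Its argument "increments" is a list that holds one entry, the list of rows, each a list of 5 numbers: the shift along the tool's x, y, z each as a share of 25 mm, from -1 to 1, then the turn about the tool's z as a share of 0.1 rad, from -1 to 1, then the opening, from -1 (shut) to 1 (fully open), so that 0 is half open. In form: [[[x, y, z, turn, claw], ...]]. A call has 1 to 20 rows; each row shifts and turns the commanded pose from where the row before left it, along the tool's axes as they then stand; what a row does not reach is not made up. A row lasts 1/10 s, in which the tool goes at most 50 mm and 8.59 degrees, less where a joint would pass 70% of its speed; a pose out of reach is approached as far as the arm can. A call with a number of a shift or a turn outside -1 to 1 is refused whole. A call with a gripper value outside its range is refused whole. The fingers move at their own pace and stop on an object; "squeeze" is the grip in N (left out, the last holds). Time passes only in rows, so rows that do not move let the fingers close. It gives the time, the measured TCP pose, the force, the opening and the grip force at its end, in the units of the state.
- r.read_state(): the state, without advancing time (a new reading comes with each control period).
- imaging.read_camera(name): name is "scene" or "side" or "wrist"; returns a dict with "color" (420x560x3 uint8, red, green, blue), "depth" (420x560 float32, m along the optical axis (not along the pixel's ray), 0 where there is no reading), "K" (3x3 intrinsics, pixels), "dist" ([k1, k2, p1, p2, k3] as OpenCV has them; the pictures are not rectified), "T" (4x4, takes a point from camera to world coordinates). Camera axes: x right, y up, looking along -z (the intrinsics and any distortion apply to the point x, -y, -z); pixel columns grow to the right and rows downward; lengths in m; the calibration is good to about 2 mm. A picture is of the moment at which its call begins.
- r.finish_job(): hands the job in; it is judged then, once.
The state is a dict: "time": time; "q": joint angles; "joint_vel": joint speeds; "effort": joint torques, N m; "tool_pos": TCP position; "ee_rot": TCP orientation; "contact_force": force on the tool from outside, world axes, zero at the start; "moment": the same for the moment, N m; "grip_width": opening from 0.0 (shut) to 1.0 (fully open); "grip_force": force on a finger pad.
Only numpy, scipy, OpenCV 4.12 (cv2) and the standard library are available. Lean on these libraries where they do the work, as an engineer would, in place of code of your own. Each camera call takes 0.05 s, during which the arm holds its last target. There are 200 camera calls.

## Working session

There is one attempt and no reset: what is moved stays moved. The work goes in short steps, Python scripts to look and compute and a tool call to move; the robot and the scene stay as the last step left them, time stands still between calls to the robot, and variables do not carry over. Pictures are saved under pics/ and viewed, at most 10 in all, crops included, and the job is handed in when it is done.

Besides the shell and the picture viewer there is one more tool, called after "Emit:" in YAML: its name, and indented under it one key for each argument. arm_command: Moves the arm, as the interface text tells. Its arguments: {"type":"object","properties":{"increments":{"type":"array","items":{"type":"array","items":{"type":"array","items":{"type":"number"}}}},"squeeze":{"type":"number"}},"required":["increments"]}

```bash
mkdir -p pics
cat > h.py <<'E'
import numpy as np, cv2
from rig import r, imaging
def world(c):
    """per-pixel world points from depth"""
    h,w=c['depth'].shape; v,u=np.mgrid[:h,:w]
    p=cv2.undistortPoints(np.stack([u,v],-1).reshape(-1,1,2).astype(np.float64),c['K'],np.array(c['dist'])).reshape(h,w,2)
    d=c['depth']; P=np.stack([p[...,0]*d,-p[...,1]*d,-d],-1)
    return P@c['T'][:3,:3].T+c['T'][:3,3]
def ray(c,uv,z):
    """pixels -> points on plane z"""
    p=cv2.undistortPoints(np.array(uv,float).reshape(-1,1,2),c['K'],np.array(c['dist'])).reshape(-1,2)
    D=np.c_[p[:,0],-p[:,1],-np.ones(len(p))]@c['T'][:3,:3].T; o=c['T'][:3,3]
    return o+D*((z-o[2])/D[:,2])[:,None]
E
python3 - <<'E'
from h import *
ims=[]
for n in ['scene','side','wrist']:
    c=imaging.read_camera(n); c={k:np.asarray(v) for k,v in c.items() if k in('color','depth','K','dist','T')}
    np.savez(f'{n}0.npz',**c); print(n,c['T'][:3,3].round(3),(-c['T'][:3,2]).round(2),c['K'][0,0])
    cv2.imwrite(f'pics/{n}0.png',c['color'][...,::-1]); ims.append(c['color'][...,::-1])
cv2.imwrite('pics/all.png',cv2.resize(np.vstack([np.hstack(ims[:2]),np.hstack([ims[2],ims[2]*0])]),(800,600),interpolation=cv2.INTER_AREA))
print(r.read_state())
E
```

```text
scene [ 1.126 -0.455  0.746] [-0.54  0.5  -0.67] 546.1106879526747
side [ 0.093 -0.659  0.768] [ 0.42  0.66 -0.63] 492.9768995510525
wrist [0.148 0.611 0.385] [ 0.25 -0.09 -0.96] 347.7078683004405
{'time': 0.15, 'q': array([ 1.19802599e+00,  4.23649755e-01,  1.63051131e+00, -2.39920354e-06,
        1.08860094e+00, -1.90102506e-02]), 'joint_vel': array([-0.00103859, -0.0026236 , -0.00154078,  0.00022454, -0.00368045,
        0.0003885 ]), 'effort': array([-2.94327638e-04, -5.44983602e+01, -2.73915911e+01,  6.44410355e-02,
        2.04820500e-02, -5.83077463e-05]), 'tool_pos': array([0.21634131, 0.58589944, 0.22209121]), 'ee_rot': array([-1.12758839e-04,  1.75958579e-01,  9.84397398e-01, -5.73699479e-04]), 'contact_force': array([-0.49556131, -0.24052755,  0.23611915]), 'moment': array([0.01718977, 0.02918176, 0.01927281]), 'grip_force': 0.0, 'grip_width': 1.0001518611527258}
```

View pics/scene0.png

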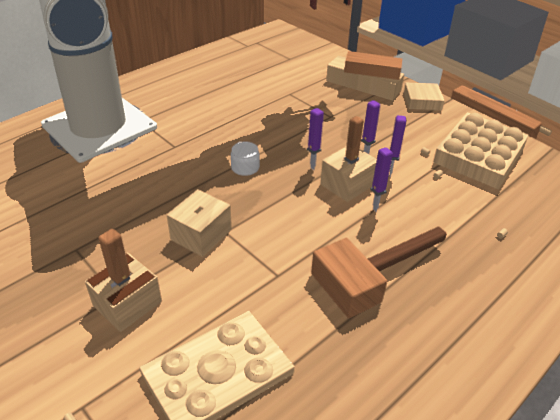

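View pics/side0.png

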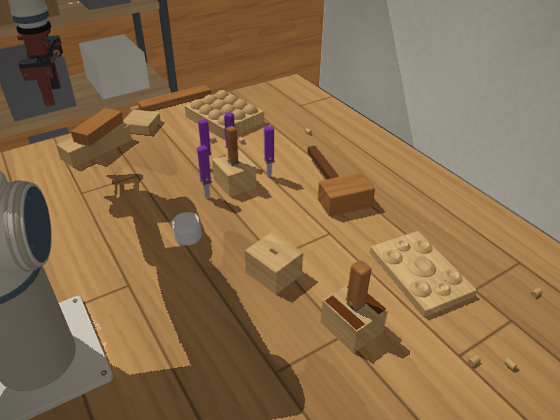

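The scene view shows:
- **Narrow chisel:** brown handle at (353,140), in the plain wide stand at (348,172). Four purple look-alikes surround it at (316,130), (371,122), (398,137) and (382,170).
- **Narrow stand:** empty, at (200,215).
- **Honing stand:** two dark strips and the wide chisel, at (118,265).
- **Bystanders:** mallet at (348,275), panel at (217,365), tin at (245,157).

The brown-handled chisel in the plain stand fits the description. I'll confirm it in an enlarged crop and measure it.

```bash
cat > m.py <<'E'
from h import *
from scipy import ndimage as nd
def top(P,mask,z0,z1,px=None):
    m=mask&(P[...,2]>z0)&(P[...,2]<z1)
    return m
for n,seeds in [('scene',dict(N=(348,175),NS=(200,215),H=(118,270))),('side',dict(N=(232,170),NS=(275,260),H=(355,310)))]:
    c=dict(np.load(n+'0.npz')); P=world(c); hsv=cv2.cvtColor(c['color'],cv2.COLOR_RGB2HSV)
    ok=c['depth']>0
    print(n)
    for k,s in seeds.items():
        v,u=np.mgrid[:420,:560]; near=(abs(u-s[0])<60)&(abs(v-s[1])<70)
        m=ok&near&(abs(P[...,2]-.066)<.004)
        lab,_=nd.label(m); sz=np.bincount(lab.ravel()); sz[0]=0
        pts=P[lab==sz.argmax()][:,:2]
        rc=cv2.minAreaRect(pts.astype(np.float32)); print(k,'top rect',np.round(rc[0],4),np.round(rc[1],4),round(rc[2],1),len(pts))
    # handles: z between .09 and .2
    purple=(hsv[...,0]>125)&(hsv[...,0]<160)&(hsv[...,1]>90)
    brown=(hsv[...,0]<18)&~purple
    for name,mask in [('purple',purple),('brown',brown)]:
        m=ok&mask&(P[...,2]>.08)&(P[...,2]<.2)&(P[...,0]>.15)&(P[...,0]<1)&(abs(P[...,1])<.7)
        if name=='purple': m=ok&mask
        lab,k=nd.label(m)
        for i in range(1,k+1):
            q=P[lab==i]
            if len(q)<60: continue
            vv,uu=np.where(lab==i); zt=np.percentile(q[:,2],98); t=q[q[:,2]>zt-.006]
            print(name,len(q),'px',uu.mean().round(),vv.mean().round(),'z',q[:,2].min().round(3),q[:,2].max().round(3),'mean',q.mean(0).round(3),'topc',t.mean(0).round(3),len(t))
c=dict(np.load('scene0.npz'));a=c['color'][90:240,270:440,::-1]; b=c['color'][210:340,60:260,::-1]
a=cv2.resize(a,(400,353));b=cv2.resize(b,(400,260));o=np.zeros((353,800,3),np.uint8);o[:,:400]=a;o[:260,400:]=b
cv2.imwrite('pics/crop1.png',o)
E
python3 m.py
```

```text
scene
N top rect [0.5665 0.2925] [0.0945 0.0814] 89.3 643
NS top rect [ 0.4822 -0.0392] [0.082  0.0929] 13.0 1123
H top rect [ 0.5341 -0.2378] [0.0829 0.0912] 5.3 1528
purple 461 px 371.0 120.0 z -0.005 0.151 mean [0.537 0.386 0.108] topc [0.536 0.388 0.147] 72
purple 478 px 315.0 128.0 z -0.003 0.152 mean [0.481 0.271 0.108] topc [0.479 0.273 0.148] 68
purple 965 px 388.0 155.0 z -0.003 0.152 mean [0.644 0.313 0.111] topc [0.64  0.319 0.148] 152
brown 529 px 371.0 60.0 z 0.08 0.087 mean [0.319 0.657 0.083] topc [0.319 0.657 0.083] 529
brown 541 px 354.0 136.0 z 0.08 0.167 mean [0.57  0.289 0.127] topc [0.567 0.292 0.163] 84
brown 1034 px 114.0 254.0 z 0.08 0.168 mean [ 0.542 -0.241  0.131] topc [ 0.536 -0.239  0.164] 239
side
N top rect [0.5625 0.2945] [0.0957 0.0816] 89.8 524
NS top rect [ 0.4788 -0.0376] [0.0835 0.0924] 15.0 1216
H top rect [ 0.5314 -0.2368] [0.0829 0.0926] 5.3 1292
purple 130 px 229.0 120.0 z 0.019 0.154 mean [0.603 0.388 0.134] topc [0.604 0.387 0.15 ] 39
purple 609 px 204.0 150.0 z -0.001 0.154 mean [0.496 0.318 0.115] topc [0.499 0.325 0.15 ] 101
purple 308 px 269.0 142.0 z -0.0 0.154 mean [0.654 0.268 0.111] topc [0.655 0.27  0.149] 51
brown 545 px 95.0 123.0 z 0.08 0.091 mean [0.311 0.655 0.085] topc [0.311 0.656 0.085] 452
brown 335 px 232.0 144.0 z 0.08 0.169 mean [0.56  0.29  0.126] topc [0.562 0.293 0.165] 44
brown 841 px 358.0 283.0 z 0.08 0.171 mean [ 0.525 -0.242  0.133] topc [ 0.53  -0.238  0.166] 192
```

```bash
sleep 1; ls pics
```

```text
all.png
crop1.png
scene0.png
side0.png
wrist0.png
```

View pics/crop1.png

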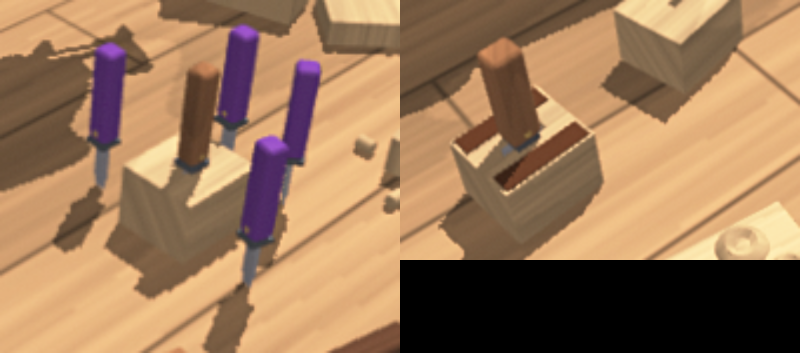

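The crop confirms it. The brown handle stands in the plain pale block with four purple look-alikes around it, and the other brown one is the wide chisel between the leather strips. I'll hover over the narrow chisel.

Emit:
arm_command:
  increments:
    - [[0, 0, -0.7, -0.885, 0.2], [0, 0, -0.7, -0.885, 0.2], [0, 0, -0.7, -0.885, 0.2], [0, 0, -0.7, -0.885, 0.2], [-0.994, -0.839, 0, 0, 0.2], [-0.994, -0.839, 0, 0, 0.2], [-0.994, -0.839, 0, 0, 0.2], [-0.994, -0.839, 0, 0, 0.2], [-0.994, -0.839, 0, 0, 0.2], [-0.994, -0.839, 0, 0, 0.2], [-0.994, -0.839, 0, 0, 0.2], [-0.994, -0.839, 0, 0, 0.2], [-0.994, -0.839, 0, 0, 0.2], [-0.994, -0.839, 0, 0, 0.2], [-0.994, -0.839, 0, 0, 0.2], [-0.994, -0.839, 0, 0, 0.2], [-0.994, -0.839, 0, 0, 0.2], [-0.994, -0.839, 0, 0, 0.2], [0, 0, 0, 0, 0.2], [0, 0, 0, 0, 0.2]]
  squeeze: 25

```text
time: 2.15
tool_pos: [0.5645, 0.2922, 0.2922]
ee_rot: [-0.001, 0.001, 1.0, -0.0]
contact_force: [0.0, 0.5, 0.5]
grip_width: 0.601
grip_force: 0.0
```

```bash
cat > w.py <<'E'
from h import *
import sys
from scipy.spatial.transform import Rotation as R
def delta(xyz,yaw):  # yaw: wanted world angle (deg) of tool y, mod 180
    s=r.read_state(); w,x,y,z=s['ee_rot']; M=R.from_quat([x,y,z,w]); ty=M.as_matrix()[:,1]
    cur=np.degrees(np.arctan2(ty[1],ty[0])); dy=(yaw-cur+90)%180-90
    M2=R.from_euler('z',dy,degrees=True)*M
    print('cur yaw %.2f turn %.3f'%(cur,-np.radians(dy)/.1),'shift',(M2.inv().apply(np.array(xyz)-s['tool_pos'])/.025).round(3),'pos',s['tool_pos'].round(4),'F',s['contact_force'].round(1),'g',round(s['grip_width']*88,1),round(s['grip_force'],1))
def rects(c,zs,tol=.004,box=None):
    P=world(c); m=(c['depth']>0)&(abs(P[...,2]-zs)<tol)
    if box: m&=(abs(P[...,0]-box[0])<box[2])&(abs(P[...,1]-box[1])<box[2])
    m=m.astype(np.uint8)
    for k in cv2.findContours(m,cv2.RETR_EXTERNAL,cv2.CHAIN_APPROX_NONE)[0]:
        if len(k)<25: continue
        p=ray(c,k[:,0],zs)[:,:2]; rc=cv2.minAreaRect(p.astype(np.float32))
        print('rect z%.3f'%zs,np.round(rc[0],4),np.round(rc[1],4),round(rc[2],1),len(k))
E
python3 - <<'E'
from w import *
c=imaging.read_camera('wrist'); cv2.imwrite('pics/w1.png',c['color'][...,::-1])
P=world(c)
z=P[...,2][c['depth']>0]; 
m=(c['depth']>0)&(P[...,2]>.155)&(P[...,2]<.18); print('handle top z',np.median(P[m][:,2]) if m.any() else None)
rects(c,.166,.004,(.565,.29,.05)); rects(c,.065,.004,(.565,.29,.09))
delta([.5645,.2925,.3],90)
E
```

```text
handle top z 0.16576446420534444
rect z0.166 [0.5623 0.2965] [0.0231 0.0211] 89.9 88
rect z0.065 [0.5631 0.2951] [0.0903 0.0807] 89.9 295
cur yaw 89.99 turn -0.002 shift [-0.023 -0.013 -0.309] pos [0.5639 0.2928 0.2923] F [ 0.5  0.1 -0.2] g 52.9 0.0
```

View pics/w1.png

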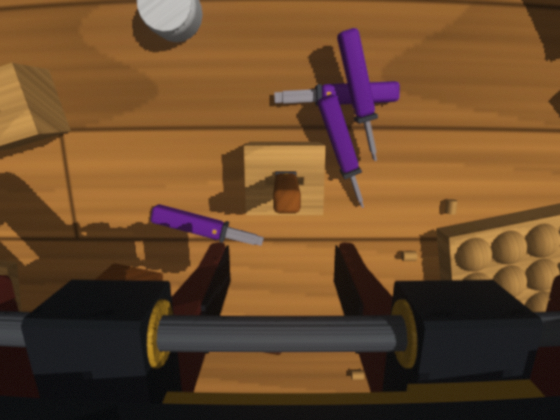

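The wrist view shows the brown handle at (287,192) on the wide stand, and the purple decoys have tipped over onto the bench by themselves, clear of the fingers. I'll descend and grip.

Emit:
arm_command:
  increments:
    - [[0.05, 0.1, 0.94, 0, 0.2], [0, 0, 0.94, 0, 0.2], [0, 0, 0.94, 0, 0.2], [0, 0, 0.94, 0, 0.2], [0, 0, 0.94, 0, 0.2], [0, 0, 0.94, 0, 0.2], [0, 0, 0.94, 0, 0.2], [0, 0, 0.94, 0, 0.2], [0, 0, 0, 0, 0.2], [0, 0, 0, 0, -1], [0, 0, 0, 0, -1], [0, 0, 0, 0, -1], [0, 0, 0, 0, -1], [0, 0, 0, 0, -1], [0, 0, 0, 0, -1], [0, 0, 0, 0, -1]]
  squeeze: 25

```text
time: 3.8
tool_pos: [0.5638, 0.2956, 0.1058]
ee_rot: [0.001, -0.0, 1.0, 0.0]
contact_force: [-1.8, 0.5, 6.6]
grip_width: 0.274
grip_force: 25.0
```

Emit:
arm_command:
  increments:
    - [[0, 0, -0.2, 0, -1], [0, 0, -0.4, 0, -1], [0, 0, -0.6, 0, -1], [0, 0, -0.8, 0, -1], [0, 0, -0.9, 0, -1], [0, 0, -0.9, 0, -1], [0, 0, -0.6, 0, -1], [0, 0, 0, 0, -1], [0, 0, 0, 0, -1]]

```text
time: 4.7
tool_pos: [0.563, 0.2951, 0.2147]
ee_rot: [0.0, -0.0, 1.0, 0.0]
contact_force: [-0.2, -0.3, -1.2]
grip_width: 0.272
grip_force: 25.0
```

Run:
```python
from w import *
delta([.4805,-.0384,.215],104)
c=imaging.read_camera('wrist'); cv2.imwrite('pics/w2.png',c['color'][...,::-1])
```

```text
cur yaw 90.01 turn -2.442 shift [  6.431 -12.145  -0.014] pos [0.563  0.2951 0.2147] F [-0.2 -0.3 -1.2] g 23.9 25.0
```

View pics/w2.png

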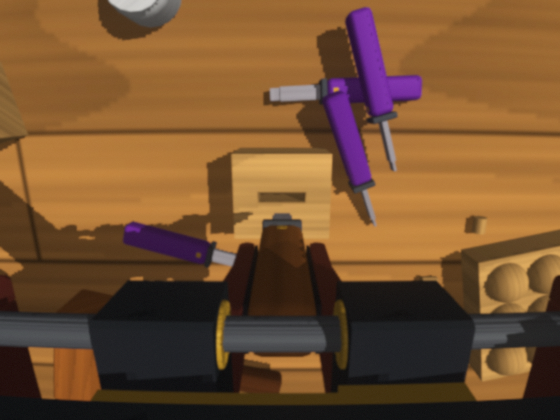

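The chisel is held upright, and the vacated wide slot shows at (282,197). I'll carry it above the narrow stand.

Emit:
arm_command:
  increments:
    - [[0, 0, 0, -0.814, -1], [0, 0, 0, -0.814, -1], [0, 0, 0, -0.814, -1], [0.495, -0.934, 0, 0, -1], [0.495, -0.934, 0, 0, -1], [0.495, -0.934, 0, 0, -1], [0.495, -0.934, 0, 0, -1], [0.495, -0.934, 0, 0, -1], [0.495, -0.934, 0, 0, -1], [0.495, -0.934, 0, 0, -1], [0.495, -0.934, 0, 0, -1], [0.495, -0.934, 0, 0, -1], [0.495, -0.934, 0, 0, -1], [0.495, -0.934, 0, 0, -1], [0.495, -0.934, 0, 0, -1], [0.495, -0.934, 0, 0, -1], [0, 0, 0, 0, -1], [0, 0, 0, 0, -1]]

```text
time: 6.55
tool_pos: [0.48, -0.0384, 0.2138]
ee_rot: [-0.001, -0.121, 0.993, 0.0]
contact_force: [-0.5, -0.0, -0.4]
grip_width: 0.271
grip_force: 25.0
```

```bash
cat >> w.py <<'E'
def slot(c,ctr,zs=.065,rad=.03,k=.72,show=0):
    """dark slot mouth on a block top, by ray onto plane z"""
    h,w=c['depth'].shape; v,u=np.mgrid[:h,:w]
    Q=ray(c,np.stack([u,v],-1).reshape(-1,2),zs).reshape(h,w,3)
    P=world(c); g=cv2.cvtColor(c['color'],cv2.COLOR_RGB2GRAY).astype(float)
    near=np.hypot(Q[...,0]-ctr[0],Q[...,1]-ctr[1])<rad
    vis=near&(P[...,2]<zs+.006)
    m=vis&(g<k*np.median(g[vis])); lab=m.astype(np.uint8)
    for q in cv2.findContours(lab,cv2.RETR_EXTERNAL,cv2.CHAIN_APPROX_NONE)[0]:
        if cv2.contourArea(q)<12: continue
        rc=cv2.minAreaRect(ray(c,q[:,0],zs)[:,:2].astype(np.float32))
        print('slot',np.round(rc[0],4),np.round(rc[1],4),round(rc[2],1),len(q),'px',q[:,0].mean(0).round(1))
E
python3 - <<'E'
from w import *
delta([.4805,-.0384,.215],104)
o=[]
for n in ['scene','side','wrist']:
    c=imaging.read_camera(n); np.savez(n+'3.npz',**{k:np.asarray(c[k]) for k in('color','depth','K','dist','T')}); print(n)
    slot(c,(.4805,-.0384)); rects(c,.065,.004,(.4805,-.0384,.09))
    s0=(200,215) if n=='scene' else (275,260)
    if n!='wrist': o.append(cv2.resize(c['color'][s0[1]-95:s0[1]+55,s0[0]-100:s0[0]+100,::-1],(800,600))[:,200:600])
for n in ['scene0','side0']: c=dict(np.load(n+'.npz')); print(n); slot(c,(.4805,-.0384))
cv2.imwrite('pics/n3.png',np.hstack(o))
E
```

```text
cur yaw 103.91 turn -0.015 shift [-0.019 -0.005 -0.046] pos [ 0.48   -0.0384  0.2138] F [-0.5 -0.  -0.4] g 23.9 25.0
scene
slot [ 0.4833 -0.0394] [0.0082 0.0172] 11.7 17 px [198.2 209.8]
rect z0.065 [ 0.4848 -0.0405] [0.0825 0.0923] 13.3 135
side
slot [ 0.479  -0.0357] [0.0071 0.0171] 14.3 15 px [273.3 251.1]
rect z0.065 [ 0.4768 -0.0388] [0.0841 0.0932] 13.9 126
wrist
slot [ 0.4791 -0.0372] [0.0094 0.0184] 14.0 54 px [282.4 195.8]
rect z0.065 [ 0.479  -0.0375] [0.0802 0.0907] 14.0 402
scene0
slot [ 0.4833 -0.0394] [0.0082 0.0172] 11.7 17 px [198.2 209.8]
side0
slot [ 0.479  -0.0357] [0.0071 0.0171] 14.3 15 px [273.3 251.1]
```

View pics/n3.png

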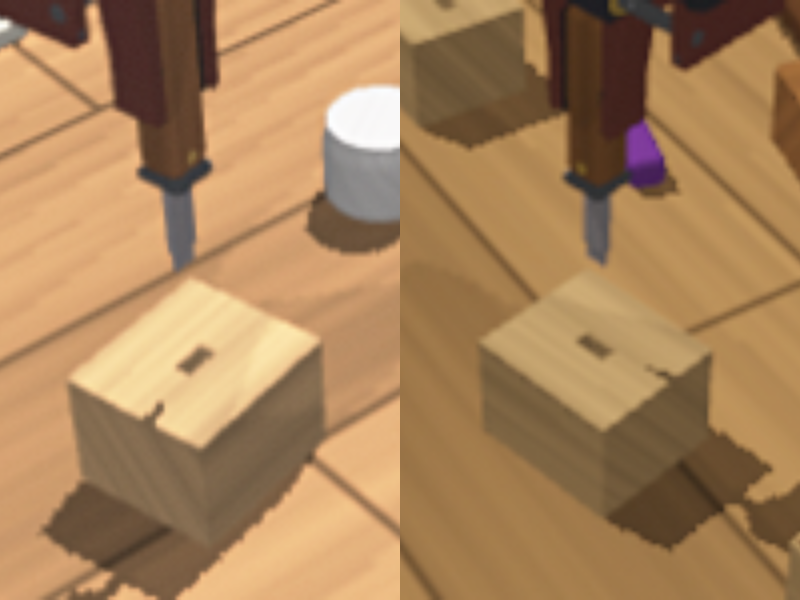

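Both views show the blade tip just above the slot: scene at about (195,187) with the slot at (198,210), side at about (274,230) with the slot at (273,251). Next I'll measure the chisel's sideways offset from the slot in each camera.

```bash
cat >> w.py <<'E'
def offset(cams,tcp,zlo,zhi,slots,rad=.03,sat=None,edge=0):
    """chisel axis minus slot centre: per camera, across the line of sight; then solved"""
    A=[];b=[]
    for c,sl in zip(cams,slots):
        P=world(c); m=(c['depth']>0)&(np.hypot(P[...,0]-tcp[0],P[...,1]-tcp[1])<rad)&(P[...,2]>zlo)&(P[...,2]<zhi)
        vs=np.where(m.any(1))[0]; uv=[(np.where(m[v])[0].mean(),v) for v in vs if m[v].sum()>1]
        o=c['T'][:3,3]; d=np.array(tcp[:2])-o[:2]; d/=np.linalg.norm(d); n=np.array([-d[1],d[0]])
        # ray of each row's middle, at the horizontal range of the tcp: its cross-sight coordinate
        Q=ray(c,uv,-5.); D=Q[:,:2]-o[:2]; t=((np.array(tcp[:2])-o[:2])@d)/(D@d)
        X=o[:2]+D*t[:,None]; x=X@n; s=np.array(sl)@n
        print('rows',len(uv),'off mm',((np.median(x)-s)*1e3).round(2),'spread',(x.std()*1e3).round(2),'tcp-off',((np.median(x)-np.array(tcp[:2])@n)*1e3).round(2))
        A.append(n); b.append(np.median(x)-s)
    e=np.linalg.solve(A,b); print('chisel minus slot (world mm)',(e*1e3).round(2)); return e
E
python3 - <<'E'
from w import *
cams=[dict(np.load(n+'3.npz')) for n in('scene','side')]
S=[(.4833,-.0394),(.479,-.0357)]; t=(.480,-.0384)
for a,b in[(.128,.162),(.128,.145),(.145,.162),(.17,.182)]: print(a,b); offset(cams,t,a,b,S)
E
```

```text
0.128 0.162
rows 17 off mm 0.79 spread 1.77 tcp-off -0.16
rows 14 off mm -0.03 spread 1.25 tcp-off 2.25
chisel minus slot (world mm) [-0.39 -0.69]
0.128 0.145
rows 10 off mm 0.7 spread 2.76 tcp-off -0.25
rows 8 off mm -0.52 spread 1.86 tcp-off 1.75
chisel minus slot (world mm) [ 0.07 -0.88]
0.145 0.162
rows 10 off mm 0.73 spread 2.38 tcp-off -0.22
rows 8 off mm -0.02 spread 2.05 tcp-off 2.25
chisel minus slot (world mm) [-0.37 -0.63]
0.17 0.182
rows 9 off mm 1.37 spread 3.5 tcp-off 0.42
rows 8 off mm -0.97 spread 0.84 tcp-off 1.31
chisel minus slot (world mm) [ 0.09 -1.69]
```

The chisel sits about 1 mm short in y, and the scene, side and wrist measurements agree. I'll correct that and start the entry gently.

Emit:
arm_command:
  increments:
    - [[-0.02, 0.032, 0.5, 0, -1], [0, 0, 0.8, 0, -1], [0, 0, 0.6, 0, -1], [0, 0, 0.2, 0, -1], [0, 0, 0.1, 0, -1], [0, 0, 0.1, 0, -1], [0, 0, 0.1, 0, -1], [0, 0, 0.1, 0, -1], [0, 0, 0.1, 0, -1], [0, 0, 0.1, 0, -1], [0, 0, 0, 0, -1]]

```text
time: 7.8
tool_pos: [0.4807, -0.0374, 0.1469]
ee_rot: [-0.0, -0.122, 0.993, 0.0]
contact_force: [-0.5, 0.7, -1.6]
grip_width: 0.274
grip_force: 25.0
```

Emit:
arm_command:
  increments:
    - [[0, 0, 0.1, 0, -1], [0, 0, 0.1, 0, -1], [0, 0, 0.1, 0, -1], [0, 0, 0.1, 0, -1], [0, 0, 0.1, 0, -1], [0, 0, 0.1, 0, -1], [0, 0, 0, 0, -1]]

```text
time: 8.5
tool_pos: [0.4806, -0.0373, 0.1318]
ee_rot: [-0.0, -0.122, 0.993, 0.0]
contact_force: [0.6, 0.4, -0.9]
grip_width: 0.275
grip_force: 25.0
```

Emit:
arm_command:
  increments:
    - [[0, 0, 0.15, 0, -1], [0, 0, 0.15, 0, -1], [0, 0, 0.15, 0, -1], [0, 0, 0.15, 0, -1], [0, 0, 0.15, 0, -1], [0, 0, 0.15, 0, -1], [0, 0, 0.06, 0, -1], [0, 0, 0.04, 0, -1], [0, 0, 0, 0, -1], [0, 0, 0, 0, -1]]

```text
time: 9.5
tool_pos: [0.481, -0.0374, 0.1073]
ee_rot: [0.0, -0.122, 0.993, -0.0]
contact_force: [-0.2, -0.3, -1.3]
grip_width: 0.274
grip_force: 25.0
```

Emit:
arm_command:
  increments:
    - [[0, 0, 0.03, 0, -1], [0, 0, 0.03, 0, -1], [0, 0, 0.03, 0, -1], [0, 0, 0, 0, -1]]

```text
time: 9.9
tool_pos: [0.481, -0.0374, 0.1057]
ee_rot: [0.0, -0.122, 0.993, -0.0]
contact_force: [-2.8, 1.0, 9.7]
grip_width: 0.271
grip_force: 25.0
```

It's seated, with 9.7 N pushing up. I'll release, rise straight up and check.

Emit:
arm_command:
  increments:
    - [[0, 0, 0, 0, -0.3], [0, 0, 0, 0, -0.1], [0, 0, 0, 0, 0], [0, 0, 0, 0, 0.1], [0, 0, 0, 0, 0.2], [0, 0, 0, 0, 0.2], [0, 0, -0.3, 0, 0.2], [0, 0, -0.8, 0, 0.2], [0, 0, -1, 0, 0.2], [0, 0, -1, 0, 0.2], [0, 0, -1, 0, 0.2], [0, 0, -1, 0, 0.2], [0, 0, -1, 0, 0.2], [0, 0, -1, 0, 0.2], [0, 0, -0.4, 0, 0.2], [0, 0, 0, 0, 0.2], [0, 0, 0, 0, 0.2]]

```text
time: 11.6
tool_pos: [0.4803, -0.0373, 0.2917]
ee_rot: [-0.0, -0.122, 0.993, 0.0]
contact_force: [0.7, -0.1, -1.1]
grip_width: 0.602
grip_force: 0.0
```

Run:
```python
from w import *
delta([.532,-.2373,.3],95.3)
c=imaging.read_camera('wrist'); print('NS in wrist')
rects(c,.166,.004,(.48,-.038,.05)); rects(c,.065,.004,(.48,-.038,.09))
for n in('scene','side'):
    c=imaging.read_camera(n); P=world(c); print(n)
    m=(c['depth']>0)&(np.hypot(P[...,0]-.4805,P[...,1]+.038)<.04)&(P[...,2]>.072)
    q=P[m]; print('top z',np.percentile(q[:,2],98).round(4),'low',q[q[:,2]<.1].mean(0).round(4),'high',q[q[:,2]>.14].mean(0).round(4))
```

```text
cur yaw 104.00 turn 1.519 shift [-1.319 -8.156 -0.336] pos [ 0.4803 -0.0373  0.2917] F [ 0.7 -0.1 -1.1] g 52.9 0.0
NS in wrist
rect z0.166 [ 0.479  -0.0374] [0.0211 0.0231] 14.0 87
rect z0.065 [ 0.4789 -0.0374] [0.0807 0.0903] 13.7 380
scene
top z 0.4697 low [ 0.4905 -0.0431  0.0872] high [ 0.4949 -0.0397  0.37  ]
side
top z 0.5502 low [ 0.4749 -0.0444  0.0867] high [ 0.4669 -0.0544  0.4437]
```

The handle top is centred on the block to within 0.1 mm and is upright, so the narrow chisel is home. Next I'll go to the wide chisel.

Emit:
arm_command:
  increments:
    - [[0, 0, 0, 0.76, 0.3], [0, 0, 0, 0.76, 0.3], [-0.147, -0.906, 0, 0, 0.3], [-0.147, -0.906, 0, 0, 0.3], [-0.147, -0.906, 0, 0, 0.3], [-0.147, -0.906, 0, 0, 0.3], [-0.147, -0.906, 0, 0, 0.3], [-0.147, -0.906, 0, 0, 0.3], [-0.147, -0.906, 0, 0, 0.3], [-0.147, -0.906, 0, 0, 0.3], [-0.147, -0.906, 0, 0, 0.3], [0, 0, 0, 0, 0.3], [0, 0, 0, 0, 0.3]]

```text
time: 13.05
tool_pos: [0.532, -0.237, 0.2912]
ee_rot: [-0.001, -0.046, 0.999, 0.001]
contact_force: [0.3, -0.8, 0.2]
grip_width: 0.652
grip_force: 0.0
```

Run:
```python
from w import *
c=imaging.read_camera('wrist')
rects(c,.166,.004,(.532,-.2373,.05)); rects(c,.065,.004,(.532,-.2373,.09))
delta([.5328,-.2373,.1055],95.3)
```

```text
rect z0.166 [ 0.5305 -0.2373] [0.0246 0.0291] 5.2 112
rect z0.065 [ 0.5314 -0.237 ] [0.0806 0.0903] 5.4 383
cur yaw 95.29 turn -0.002 shift [-0.039 -0.041  7.44 ] pos [ 0.532  -0.2366  0.2915] F [-0.3  0.4  0.6] g 57.1 0.0
```

Emit:
arm_command:
  increments:
    - [[0, -0.01, 0.93, 0, 0.3], [0, 0, 0.93, 0, 0.3], [0, 0, 0.93, 0, 0.3], [0, 0, 0.93, 0, 0.3], [0, 0, 0.93, 0, 0.3], [0, 0, 0.93, 0, 0.3], [0, 0, 0.93, 0, 0.3], [0, 0, 0.93, 0, 0.3], [0, 0, 0, 0, 0.3], [0, 0, 0, 0, -1], [0, 0, 0, 0, -1], [0, 0, 0, 0, -1], [0, 0, 0, 0, -1], [0, 0, 0, 0, -1], [0, 0, 0, 0, -1], [0, 0, 0, 0, -1]]
  squeeze: 30

```text
time: 14.7
tool_pos: [0.5332, -0.2377, 0.1075]
ee_rot: [0.001, -0.046, 0.999, -0.0]
contact_force: [-0.9, 1.0, 6.1]
grip_width: 0.343
grip_force: 30.0
```

Emit:
arm_command:
  increments:
    - [[0, 0, -0.2, 0, -1], [0, 0, -0.4, 0, -1], [0, 0, -0.6, 0, -1], [0, 0, -0.8, 0, -1], [0, 0, -0.9, 0, -1], [0, 0, -0.9, 0, -1], [0, 0, -0.6, 0, -1], [0, 0, 0, 0, -1], [0, 0, 0, 0, -1]]

```text
time: 15.6
tool_pos: [0.5325, -0.2375, 0.2165]
ee_rot: [0.0, -0.046, 0.999, -0.0]
contact_force: [0.2, -1.4, -2.1]
grip_width: 0.341
grip_force: 30.0
```

Run:
```python
from w import *
delta([.5645,.2945,.28],90)
c=imaging.read_camera('wrist'); slot(c,(.5314,-.237),rad=.028); rects(c,.065,.004,(.5314,-.237,.09))
```

```text
cur yaw 95.29 turn 0.924 shift [-1.283 21.278 -2.544] pos [ 0.5325 -0.2375  0.2165] F [ 0.2 -1.4 -2.1] g 30.0 30.0
slot [ 0.5313 -0.2365] [0.0085 0.0418] 5.3 104 px [282.9 195.1]
slot [ 0.5086 -0.2391] [0.0092 0.042 ] 5.3 92 px [282.  172.5]
rect z0.065 [ 0.5311 -0.2371] [0.0798 0.0905] 5.3 399
```

Emit:
arm_command:
  increments:
    - [[0, 0, -0.85, 0.308, -1], [0, 0, -0.85, 0.308, -1], [0, 0, -0.85, 0.308, -1], [-0.058, 0.967, 0, 0, -1], [-0.058, 0.967, 0, 0, -1], [-0.058, 0.967, 0, 0, -1], [-0.058, 0.967, 0, 0, -1], [-0.058, 0.967, 0, 0, -1], [-0.058, 0.967, 0, 0, -1], [-0.058, 0.967, 0, 0, -1], [-0.058, 0.967, 0, 0, -1], [-0.058, 0.967, 0, 0, -1], [-0.058, 0.967, 0, 0, -1], [-0.058, 0.967, 0, 0, -1], [-0.058, 0.967, 0, 0, -1], [-0.058, 0.967, 0, 0, -1], [-0.058, 0.967, 0, 0, -1], [-0.058, 0.967, 0, 0, -1], [-0.058, 0.967, 0, 0, -1], [-0.058, 0.967, 0, 0, -1]]

```text
time: 17.65
tool_pos: [0.5565, 0.1742, 0.2785]
ee_rot: [-0.001, -0.0, 1.0, -0.0]
contact_force: [0.0, -0.4, -1.7]
grip_width: 0.342
grip_force: 30.0
```

Emit:
arm_command:
  increments:
    - [[-0.058, 0.967, 0, 0, -1], [-0.058, 0.967, 0, 0, -1], [-0.058, 0.967, 0, 0, -1], [-0.058, 0.967, 0, 0, -1], [-0.058, 0.967, 0, 0, -1], [0, 0, 0.85, 0, -1], [0, 0, 0.85, 0, -1], [0, 0, 0.85, 0, -1], [0, 0, 0, 0, -1], [0, 0, 0, 0, -1], [0, 0, 0, 0, -1]]

```text
time: 18.75
tool_pos: [0.5651, 0.2945, 0.2171]
ee_rot: [0.0, 0.0, 1.0, 0.0]
contact_force: [0.5, -0.2, -0.9]
grip_width: 0.345
grip_force: 30.0
```

Run:
```python
from w import *
delta([.5645,.2945,.1075],90)
tcp=r.read_state()['tool_pos']; cams=[];o=[]
for n in ['scene','side','wrist']:
    c=imaging.read_camera(n); print(n); slot(c,(.564,.294),rad=.032); rects(c,.065,.004,(.564,.294,.09)); cams.append(c)
    s0={'scene':(345,160),'side':(232,165),'wrist':(280,210)}[n]
    o.append(cv2.resize(c['color'][s0[1]-75:s0[1]+75,s0[0]-65:s0[0]+65,::-1],(266,307)))
cv2.imwrite('pics/n5.png',np.hstack(o))
```

```text
cur yaw 90.00 turn -0.001 shift [ 2.600e-02 -2.000e-03  4.385e+00] pos [0.5651 0.2945 0.2171] F [ 0.5 -0.2 -0.9] g 30.3 30.0
scene
slot [0.5668 0.292 ] [0.0084 0.0419] 0.2 30 px [350.5 159.8]
rect z0.065 [0.5682 0.2902] [0.0825 0.0931] 0.4 121
side
slot [0.5638 0.2971] [0.0395 0.0066] 89.9 19 px [233.1 162.5]
rect z0.065 [0.5614 0.2924] [0.0834 0.0966] 1.2 94
wrist
slot [0.579  0.2693] [0.0054 0.0069] 45.5 20 px [254.8 211.4]
slot [0.5631 0.2952] [0.0428 0.0095] 90.0 107 px [282.2 193.6]
rect z0.065 [0.5634 0.295 ] [0.0904 0.08  ] 90.0 397
```

View pics/n5.png

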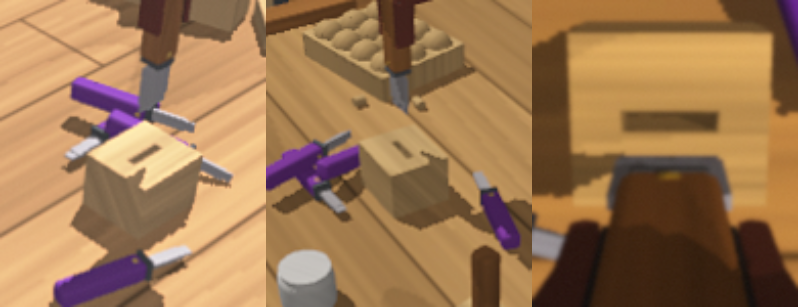

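The side views show the blade hovering over the wide slot and the wrist view shows that slot at (282,194). The wrist-based target is TCP (0.5652, 0.2948), which is within 0.3 mm of the current position. I'll start the entry.

Emit:
arm_command:
  increments:
    - [[0, 0.012, 0.5, 0, -1], [0, 0, 0.8, 0, -1], [0, 0, 0.6, 0, -1], [0, 0, 0.2, 0, -1], [0, 0, 0.1, 0, -1], [0, 0, 0.1, 0, -1], [0, 0, 0.1, 0, -1], [0, 0, 0.1, 0, -1], [0, 0, 0.1, 0, -1], [0, 0, 0.1, 0, -1], [0, 0, 0, 0, -1]]

```text
time: 20.0
tool_pos: [0.5643, 0.2945, 0.1486]
ee_rot: [-0.0, -0.0, 1.0, -0.0]
contact_force: [0.2, -0.1, -1.5]
grip_width: 0.342
grip_force: 30.0
```

Emit:
arm_command:
  increments:
    - [[0, 0, 0.1, 0, -1], [0, 0, 0.1, 0, -1], [0, 0, 0.1, 0, -1], [0, 0, 0.1, 0, -1], [0, 0, 0.1, 0, -1], [0, 0, 0.1, 0, -1], [0, 0, 0, 0, -1]]

```text
time: 20.7
tool_pos: [0.5643, 0.2945, 0.1334]
ee_rot: [-0.0, 0.0, 1.0, -0.0]
contact_force: [1.1, 0.0, -1.7]
grip_width: 0.344
grip_force: 30.0
```

Emit:
arm_command:
  increments:
    - [[0, 0, 0.15, 0, -1], [0, 0, 0.15, 0, -1], [0, 0, 0.15, 0, -1], [0, 0, 0.15, 0, -1], [0, 0, 0.15, 0, -1], [0, 0, 0.1, 0, -1], [0, 0, 0.06, 0, -1], [0, 0, 0.05, 0, -1], [0, 0, 0, 0, -1], [0, 0, 0, 0, -1]]

```text
time: 21.7
tool_pos: [0.5646, 0.2947, 0.11]
ee_rot: [0.0, -0.0, 1.0, 0.0]
contact_force: [-0.1, 0.1, -2.0]
grip_width: 0.34
grip_force: 30.0
```

Emit:
arm_command:
  increments:
    - [[0, 0, 0.03, 0, -1], [0, 0, 0.03, 0, -1], [0, 0, 0, 0, -1]]

```text
time: 22.0
tool_pos: [0.5645, 0.2946, 0.1084]
ee_rot: [-0.0, 0.0, 1.0, -0.0]
contact_force: [-0.2, 0.1, -1.0]
grip_width: 0.338
grip_force: 30.0
```

Emit:
arm_command:
  increments:
    - [[0, 0, 0.03, 0, -1], [0, 0, 0.03, 0, -1], [0, 0, 0, 0, -1]]

```text
time: 22.3
tool_pos: [0.5646, 0.2947, 0.1075]
ee_rot: [0.0, 0.0, 1.0, 0.0]
contact_force: [-1.8, -1.6, 4.8]
grip_width: 0.338
grip_force: 30.0
```

Contact at the expected height. I'll press a touch more, release, rise and check.

Emit:
arm_command:
  increments:
    - [[0, 0, 0.02, 0, -1], [0, 0, 0, 0, -1], [0, 0, 0, 0, -0.2], [0, 0, 0, 0, 0], [0, 0, 0, 0, 0.1], [0, 0, 0, 0, 0.2], [0, 0, 0, 0, 0.3], [0, 0, 0, 0, 0.3], [0, 0, -0.3, 0, 0.3], [0, 0, -0.8, 0, 0.3], [0, 0, -1, 0, 0.3], [0, 0, -1, 0, 0.3], [0, 0, -1, 0, 0.3], [0, 0, -1, 0, 0.3], [0, 0, -1, 0, 0.3], [0, 0, -1, 0, 0.3], [0, 0, -0.4, 0, 0.3], [0, 0, 0, 0, 0.3], [0, 0, 0, 0, 0.3]]

```text
time: 24.2
tool_pos: [0.564, 0.2944, 0.293]
ee_rot: [-0.001, 0.0, 1.0, -0.0]
contact_force: [0.2, -0.2, -1.0]
grip_width: 0.644
grip_force: 0.0
```

Run:
```python
from w import *
c=imaging.read_camera('wrist'); delta([.5645,.2945,.3],90)
P=world(c); q=P[(c['depth']>0)&(np.hypot(P[...,0]-.563,P[...,1]-.295)<.02)&(P[...,2]>.155)&(P[...,2]<.18)]; print('top z',np.median(q[:,2]))
rects(c,.166,.004,(.564,.294,.05)); rects(c,.065,.004,(.564,.294,.09))
c=imaging.read_camera('scene'); cv2.imwrite('pics/end.png',c['color'][...,::-1])
for n in('scene',):
    P0=np.load('scene0.npz')['color'].astype(int); d=abs(c['color'].astype(int)-P0).sum(2)>90
    for nm,(a,b,e,f) in dict(mallet=(310,235,450,325),panel=(140,310,295,420),tin=(228,138,262,175)).items(): print(nm,d[b:f,a:e].mean().round(3))
```

```text
cur yaw 90.00 turn -0.001 shift [-0.025  0.009 -0.3  ] pos [0.5639 0.2943 0.2925] F [-0.1  0.6 -0.2] g 57.5 0.0
top z 0.16598946584751623
rect z0.166 [0.5618 0.2948] [0.0256 0.0293] 0.0 111
rect z0.065 [0.5635 0.295 ] [0.0798 0.0903] 0.0 411
mallet 0.065
panel 0.227
tin 0.494
```

View pics/end.png

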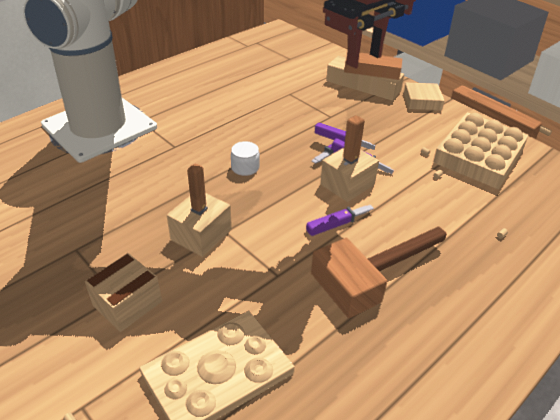

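The end view shows the narrow chisel standing at (198,190) and the wide one at (354,140), each in its own stand. The honing stand is empty, and the mallet, panel and tin are where they started; the pixel differences there are shadows. I'll hand it in.

```bash
python3 -c "
from rig import r
print(r.finish_job())"
```

```text
the job is handed in; nothing more can be done
None
```

The job is handed in at about 24 s of the 72 s allowed: the narrow chisel is home in the narrow stand, the wide chisel in the wide stand, and the mallet, panel and tin look unmoved; no verdict was returned.

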